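# Clear the implant practice bench: sharps, handpieces and jaws

## Task

Clear up after the implant practice, sharps first: before anything else is moved, drop the used syringe with the orange cap into the yellow sharps box. Then lay the two handpieces in the steel sterilising tray, one in each bay, resting in the notches of both blue comb bars, and stand the two pink practice jaws side by side in the white tray, teeth up and flat on its floor. Set handpieces and jaws down gently, never drop them, and leave the little amber bottle and the blue dish standing where they are.

Things in the scene. Friction and masses are not known exactly. Their poses are not given: they have to be found in the camera images.
- syringe_mid (a point): used disposable syringe, lying: clear barrel 12 mm thick and 44 mm long (x = -28 to +16 mm), white finger flange 22 mm wide at x = -28 mm, thumb disc at x = -38 mm, tapered orange cap from x = +16 to +46 mm; 15 g. This point: on the axis of the barrel, 6.5 mm above the table. x runs along it towards the orange cap, z up.
- contra_mid (a point): angled dental handpiece (contra-angle) with a green ring, lying. Steel handle 19 mm high, 18 mm wide, 68 mm long (x = -42 to +26 mm), then a thin neck bent 20 degrees towards +y and a small drill head, to x = +56 mm; 80 g, balances about this point. Point: on the handle's axis, 9.5 mm above its underside; x along the handle to the working end, z up.
- straight_mid (a point): straight dental handpiece with a blue ring, lying. Steel handle 19 mm high, 18 mm wide, 68 mm long (x = -42 to +26 mm), then a nose that tapers straight ahead, to x = +56 mm; 80 g, balances about this point. Point: on the handle's axis, 9.5 mm above its underside; x along the handle to the working end, z up.
- jaw_upper_mid (a point): practice jaw standing on its D-shaped cream base, pink gum, ivory teeth up; upper: pink palate fills the arch. 60 mm long (x), 58 mm wide (y), 33 mm high, 110 g; base 15 mm high, gum (56 mm wide) to 24 mm. Square at the rear with parallel sides 58 mm apart, half round at the front. Point: its middle, 16.5 mm above the underside; x to the front teeth, z up.
- jaw_lower_mid (a point): practice jaw standing on its D-shaped cream base, pink gum, ivory teeth up; lower: arch open, cream within, a steel post for one molar. 60 mm long (x), 58 mm wide (y), 33 mm high, 110 g; base 15 mm high, gum (56 mm wide) to 24 mm. Square at the rear with parallel sides 58 mm apart, half round at the front. Point: its middle, 16.5 mm above the underside; x to the front teeth, z up.
- steel_tray: fixed perforated steel tray, 150 x 150 mm, walls 24 mm high, floor 2 mm. Blue comb bars along y at x = -22 and +22 mm, 6 mm thick, 10 mm high over the table; their teeth, 24 mm high, leave two notches 36 mm wide centred at y = +32 and -32 mm: two bays, each for one handpiece along x (either way round) across both bars, middle at x = 0. Origin: centre of the underside; z up.
- model_tray: fixed shallow white plastic tray, 150 mm (x) by 210 mm (y), walls 18 mm high and 3 mm thick, floor 3 mm thick. Room for the two jaws beside each other along y (for example at y = -50 and +50 mm, x = 0), each facing any way. Origin: centre of the underside; z up.
- sharps_box: fixed yellow sharps box, 125 x 125 mm, with a red lid frame on top, upper edge 86 mm above the table; square open mouth 111 x 111 mm, floor 3 mm thick; its red flap hangs down on the far outside. Origin: centre of the underside; z up.
- bottle_mid (a point): bystander: little amber glass bottle with black cap, 32 mm in diameter, 58 mm high, loose, standing between the things and the trays. This point: its middle, 29 mm up; z up.
- dish_mid (a point): bystander: little blue waisted dappen dish, 36 mm in diameter, 22 mm high, loose, standing between the things and the trays. This point: its middle, 11 mm up; z up.
There are look-alikes about, which are no part of the job. Leave any black, green or purple look-alike of the part that bears jaw_lower_mid alone.

How it is judged (in metres and radians):
On the way:
1. the syringe is in the sharps box while handpieces and jaws still lie where they lay (within 3 cm) (x of syringe_mid in the frame of sharps_box between -0.058 and 0.058 m and y of syringe_mid in the frame of sharps_box between -0.058 and 0.058 m and z of syringe_mid in the frame of sharps_box below 0.07 m and distance of each of contra_mid, straight_mid, jaw_upper_mid, jaw_lower_mid from where it was at the start of the episode below 0.03 m), for 0.2 s.
At the end, for the whole second after the job is handed in: Syringe inside the sharps box; one handpiece down in each bay of the steel tray (within 12 mm across, 25 mm along, 0.25 rad; level within 0.2 rad); both jaws flat on the white tray's floor, points within 45 mm (x) and 75 mm (y) of its centre, tilt under 0.08 rad; all at rest (x of syringe_mid in the frame of sharps_box between -0.058 and 0.058 m and y of syringe_mid in the frame of sharps_box between -0.058 and 0.058 m and z of syringe_mid in the frame of sharps_box below 0.07 m and x of contra_mid in the frame of steel_tray between -0.025 and 0.025 m and z of each of contra_mid, straight_mid in the frame of steel_tray below 0.0245 m and angle between the x axis of each of contra_mid, straight_mid and the x axis of steel_tray, either way round below 0.25 rad and angle between contra_mid's own x axis and vertical between 1.37 and 1.77 rad and x of straight_mid in the frame of steel_tray between -0.025 and 0.025 m and angle between straight_mid's own x axis and vertical between 1.37 and 1.77 rad and ((y of contra_mid in the frame of steel_tray between 0.02 and 0.044 m and y of straight_mid in the frame of steel_tray between -0.044 and -0.02 m) or (y of contra_mid in the frame of steel_tray between -0.044 and -0.02 m and y of straight_mid in the frame of steel_tray between 0.02 and 0.044 m)) and x of jaw_upper_mid in the frame of model_tray between -0.045 and 0.045 m and y of jaw_upper_mid in the frame of model_tray between -0.075 and 0.075 m and z of each of jaw_upper_mid, jaw_lower_mid in the frame of model_tray below 0.024 m and angle between each of jaw_upper_mid, jaw_lower_mid's own z axis and vertical below 0.08 rad and x of jaw_lower_mid in the frame of model_tray between -0.045 and 0.045 m and y of jaw_lower_mid in the frame of model_tray between -0.075 and 0.075 m and linear speed of each of contra, straight, jaw_upper, jaw_lower, syringe below 0.03 m/s); the robot touches nothing.
It fails at once if a handpiece is dropped (falls free from more than about 2 cm) ((contact force between the fingers and contra below 0.05 N and linear speed of contra above 0.65 m/s) or (contact force between the fingers and straight below 0.05 N and linear speed of straight above 0.65 m/s)).
It fails at once if a jaw is dropped (falls free from more than about 2 cm) ((contact force between the fingers and jaw_upper below 0.05 N and linear speed of jaw_upper above 0.65 m/s) or (contact force between the fingers and jaw_lower below 0.05 N and linear speed of jaw_lower above 0.65 m/s)).
It fails at once if the amber bottle is pushed away by more than 3 cm or knocked over (distance of bottle_mid from where it was at the start of the episode above 0.03 m or angle between bottle_mid's own z axis and vertical above 0.6 rad).
It fails at once if the blue dish is pushed away by more than 3 cm or knocked over (distance of dish_mid from where it was at the start of the episode above 0.03 m or angle between dish_mid's own z axis and vertical above 0.6 rad).
It also fails if it takes over 120 s, if anything falls off the work surface, if the arm or the gripper's body presses on something with over 40 N, if the wrist force passes 120 N, or if a joint passes its speed limit or range.

## Robot

A 7-joint arm with a two-finger parallel gripper is mounted at the origin on the work surface. World frame = base frame: x ahead of the robot, y to its left, z up, the work surface at z = 0. Lengths are in mm, angles in rad, forces in N, time in s.
With the tool pointing down it reaches from about 425 to 950 mm from the base axis. Payload 4.7 kg.
Tool frame: the origin (TCP) lies at the very end of the fingers, on their centre line; the grasp point (between the pads) lies 19 mm behind it; z points along the fingers, y is the line along which they close (so a half turn about z gives the same grasp; the last joint's range is limited). The gripper opens to 87 mm and grips with 3 to 60 N. Pads are 19 mm wide; open, the fingers measure 117 mm over their backs; the gripper's body (75 mm by 190 mm) begins 51 mm behind the grasp point.
Start: joints at [1.273, 0.469, -0.049, 1.532, 0.024, 1.141, -0.082], TCP at [179.31, -650.767, 222.573] pointing down, gripper open.
Joint ranges: [-2.59, 2.59], [-0.33, 1.99], [-1.39, 1.29], [0.1, 2.45], [-1.04, 4.18], [0.21, 1.99], [-2.66, 2.66]. Speed limits (rad/s): [2.57, 2.57, 3.14, 3.14, 3.14, 3.14, 3.14].

## Interface

Orientations are given as a unit quaternion [w, x, y, z].
In Python, from rig import * gives the robot as it stands. The module is installed in compiled form; this text tells all that it offers.
- The arm moves only by the tool jog_arm, never from a script. Its arguments are lists of equal length, an entry for each row: "fingers": the opening, from 0 (shut) to 1 (fully open); "travel": the shift along the world's x, y, z in m, a list of three; "twist": the turn about the world's z in rad. In form: {"fingers": [fingers, ...], "travel": [[x, y, z], ...], "twist": [twist, ...]}. A call has exactly 5 rows; each row is the pose to reach, as a shift and turn from the pose commanded when the call began; what a row does not reach only later rows make up. A row lasts 1/10 s, in which the tool goes at most 50 mm and 8.59 degrees, less where a joint would pass 70% of its speed; a pose out of reach is approached as far as the arm can. A call with a gripper value outside its range is refused whole. The fingers move at their own pace and stop on an object; "squeeze" is the grip in N (left out, the last holds). Time passes only in rows, so rows that repeat a pose let the fingers close, or fill a call up. It gives the time, the measured TCP pose, the force, the opening and the grip force at its end, in the units of the state.
- get_state(): the state, without advancing time (a new reading comes with each control period).
- camera(name): name is "scene" or "top"; returns the picture (480x640x3 uint8, blue, green, red); there is no depth.
- camera_params(name): a dict with "intrinsics" (3x3 intrinsics, pixels), "R" (3x3) and "t" (3): a world point X has camera coordinates R X + t. Camera axes: x right, y down, z forward; pixel columns grow to the right and rows downward; lengths in mm; the calibration is good to about 2 mm. A picture is of the moment at which its call begins. camera_params takes no time and is no camera call.
- finish_job(): hands the job in; it is judged then, once.
Trained networks look in the newest picture that a camera, given by its name, has taken for a name from the list of things; names that differ only in an ending like _2 or _b are one class to them, and where a whole thing is asked for, a point or a joint stands for the part that bears it (a point fixed in the world has none). Each returns a list of dicts, best first, with "confidence" (0 to 1); they miss things now and then, are a little off and sometimes report something else, mostly with a low value. They report only what shows in the picture. A call takes as long as a camera call. They do not tell look-alikes from the thing itself.
- silhouettes(camera, target): "mask" (480x640 bool, what is visible of it) and "pixel" ([column, row] in pixels, amid what is visible of it).
The state is a dict: "time_s": time; "qpos": joint angles; "qd": joint speeds; "joint_efforts": joint torques, N m; "eef_pos": TCP position; "ee_rot": TCP orientation; "ft_force": force on the tool from outside, world axes, zero at the start; "ft_torque": the same for the moment, N m; "grip_width": opening from 0.0 (shut) to 1.0 (fully open); "gripper_force": force on a finger pad.
Only numpy, scipy, OpenCV 4.12 (cv2) and the standard library are available. Lean on these libraries where they do the work, as an engineer would, in place of code of your own. Each camera call takes 0.05 s, during which the arm holds its last target. There are 200 camera calls.

## Working session

There is one attempt and no reset: what is moved stays moved. The work goes in short steps, Python scripts to look and compute and a tool call to move; the robot and the scene stay as the last step left them, time stands still between calls to the robot, and variables do not carry over. Pictures are saved under pics/ and viewed, at most 14 in all, crops included, and the job is handed in when it is done.

Besides the shell and the picture viewer there is one more tool, called after "Call:" as name([rows], argument=value, ...), one row to a line, values as JSON. jog_arm: Moves the arm, as the interface text tells. Its arguments: {"type":"object","properties":{"fingers":{"type":"array","items":{"type":"number"}},"travel":{"type":"array","items":{"type":"array","items":{"type":"number"}}},"twist":{"type":"array","items":{"type":"number"}},"squeeze":{"type":"number"}},"required":["fingers","travel","twist"]}

```bash
mkdir -p pics
python3 - <<'E'
from rig import *
import cv2,numpy as np
for c in ("scene","top"):
    cv2.imwrite(f"pics/{c}0.png",camera(c)); p=camera_params(c); print(c,np.round(p["intrinsics"],1).tolist(),np.round(p["R"],4).tolist(),np.round(p["t"],1).tolist())
for n in "syringe_mid contra_mid straight_mid jaw_upper_mid jaw_lower_mid steel_tray model_tray sharps_box bottle_mid dish_mid".split():
    for d in silhouettes("top",n): print(n,round(d["confidence"],2),np.round(d["pixel"]),d["mask"].sum())
print(get_state())
E
```

```text
scene [[524.0, 0.0, 325.9], [0.0, 524.0, 243.1], [0.0, 0.0, 1.0]] [[0.7173, 0.6967, -0.0077], [0.4248, -0.4461, -0.7878], [-0.5523, 0.5618, -0.6159]] [-351.8, -148.8, 1301.8]
top [[495.1, 0.0, 319.8], [0.0, 495.1, 240.1], [0.0, 0.0, 1.0]] [[-0.0197, -0.9998, -0.0032], [-0.9784, 0.0199, -0.2055], [0.2055, -0.0009, -0.9786]] [-5.9, 480.8, 1014.0]
syringe_mid 0.77 [371. 269.] 192
contra_mid 0.6 [313. 266.] 376
straight_mid 0.68 [440. 287.] 285
jaw_upper_mid 0.63 [180. 292.] 753
jaw_lower_mid 0.85 [186. 368.] 716
jaw_lower_mid 0.77 [226. 333.] 743
jaw_lower_mid 0.73 [246. 273.] 658
jaw_lower_mid 0.72 [236. 129.] 647
jaw_lower_mid 0.51 [197. 190.] 4463
steel_tray 0.65 [426. 191.] 4656
model_tray 0.94 [310. 176.] 6399
sharps_box 0.62 [197. 188.] 4455
bottle_mid 0.47 [279. 234.] 193
dish_mid 0.5 [343. 225.] 203
{'time_s': 0.6, 'qpos': array([ 1.27309248,  0.46857512, -0.04859286,  1.5325258 ,  0.02410084,
        1.14101921, -0.08228389]), 'qd': array([ 0.00054151, -0.0008043 ,  0.00027151, -0.00115865, -0.00209377,
        0.00045924, -0.00011219]), 'joint_efforts': array([-9.71327177e-05, -5.07545936e+01, -8.08360032e-02, -2.36342186e+01,
       -6.12961384e-02,  3.13143921e-02,  4.38480271e-06]), 'eef_pos': array([ 179.30427551, -650.74893292,  222.57866594]), 'ee_rot': array([2.54700750e-05, 9.90980267e-01, 1.34007868e-01, 2.05112019e-05]), 'ft_force': array([ 0.4223069 , -0.17335498,  0.82412574]), 'ft_torque': array([ 0.01642376, -0.051537  , -0.02796916]), 'gripper_force': 0.0, 'grip_width': 1.0011062748881743}
```

View pics/top0.png

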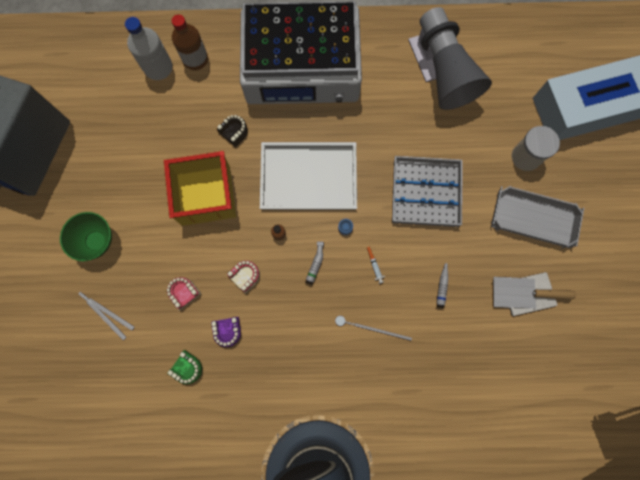

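View pics/scene0.png

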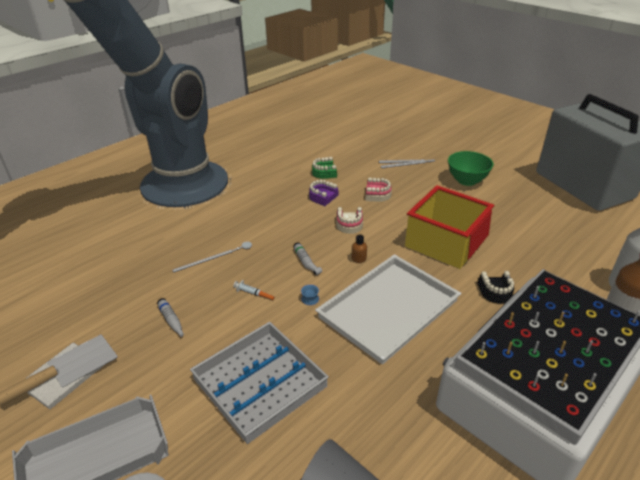

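```bash
cat > h.py <<'E'
from rig import *
import cv2, numpy as np
from scipy.optimize import minimize
def box(x0,x1,w,z0,z1,w2=None,h2=None,yo=0):
    w2=w if w2 is None else w2
    zc=(z0+z1)/2; h2=(z1-z0) if h2 is None else h2
    return np.array([[x0,s*w/2,z] for s in(-1,1) for z in(z0,z1)]+[[x1,yo+s*w2/2,zc+q*h2/2] for s in(-1,1) for q in(-1,1)],float)
def D(z0,z1,w=58,inset=0):
    a=np.linspace(-np.pi/2,np.pi/2,13); r=w/2
    pts=[[-30+inset,-r],[-30+inset,r]]+[[1+(29-inset)*np.cos(t),r*np.sin(t)] for t in a]
    return np.array([[x,y,z] for x,y in pts for z in(z0,z1)],float)
M={ # underside at z=0
"syringe_mid":[box(-28,16,12,.5,12.5),box(-29,-27,22,0,13),box(-38,-28,5,4,9),box(-39,-37,12,.5,12.5),box(16,46,11,1,12,5,5)],
"contra_mid":[box(-42,26,18,0,19),box(26,52,14,4,15,8,8,9),box(46,57,10,3,16,10,13,10)+[0,9,0]],
"straight_mid":[box(-42,26,18,0,19),box(26,56,16,2,17,5,5)],
"jaw_upper_mid":[D(0,15),D(15,24,56,1),D(24,33,52,3)],
"jaw_lower_mid":[D(0,15),D(15,24,56,1),D(24,33,52,3)],
"steel_tray":[box(-75,75,150,0,24)],"model_tray":[box(-75,75,210,0,18)],
"sharps_box":[box(-62.5,62.5,125,0,86)],
"bottle_mid":[box(-14,14,28,0,45),box(-9,9,18,45,58)],"dish_mid":[box(-16,16,32,0,22)]}
P={c:camera_params(c) for c in("top","scene")}
def proj(c,X):
    p=P[c]; q=X@np.array(p["R"]).T+p["t"]; q=q@np.array(p["intrinsics"]).T
    return q[:,:2]/q[:,2:]
def unproj(c,px,z):
    p=P[c]; R=np.array(p["R"]); C=-R.T@p["t"]; d=R.T@np.linalg.inv(p["intrinsics"])@[px[0],px[1],1]
    return C+d*(z-C[2])/d[2]
S=4
def raster(c,name,v,win,z0=0):
    u0,v0,w,h=win; im=np.zeros((h*S,w*S),np.uint8); cs,sn=np.cos(v[2]),np.sin(v[2])
    for part in M[name]:
        X=part@np.array([[cs,-sn,0],[sn,cs,0],[0,0,1]]).T+[v[0],v[1],z0]
        q=(proj(c,X)-[u0,v0]+.5)*S
        cv2.fillConvexPoly(im,cv2.convexHull(np.round(q*16).astype(np.int32)),1,shift=4)
    return im
def fit(name,masks,yaws=None,z0=0,p0=None):
    W={c:(lambda b:(b[0]-25,b[1]-25,b[2]+50,b[3]+50))(cv2.boundingRect(m.astype(np.uint8))) for c,m in masks.items()}
    T={}
    for c,m in masks.items():
        u,v,w,h=W[c]; mp=np.pad(m.astype(np.float32),60); T[c]=cv2.resize(mp[v+60:v+60+h,u+60:u+60+w],None,fx=S,fy=S,interpolation=cv2.INTER_LINEAR)
    def cost(v):
        s=0
        for c in masks:
            r=raster(c,name,v,W[c],z0); t=T[c]; s+=1-np.minimum(r,t).sum()/np.maximum(r,t).sum()
        return s/len(masks)
    c=list(masks)[0]
    if p0 is None: m=masks[c]; yy,xx=np.nonzero(m); p0=unproj(c,[xx.mean(),yy.mean()],z0+M[name][0][:,2].max()/2)[:2]
    best=[]
    for y in (np.arange(8)*np.pi/4 if yaws is None else yaws):
        sx=np.array([[p0[0],p0[1],y]]+[[p0[0]+8,p0[1],y],[p0[0],p0[1]+8,y],[p0[0],p0[1],y+.4]])
        r=minimize(cost,sx[0],method="Nelder-Mead",options=dict(initial_simplex=sx,xatol=.05,fatol=1e-4,maxiter=200))
        best.append((r.fun,np.round([*r.x[:2],(r.x[2]+np.pi)%(2*np.pi)-np.pi],2)))
    return sorted(best,key=lambda b:b[0])
def get(name,c,near):
    d=[m for m in silhouettes(c,name)]
    d=[m for m in d if np.hypot(*(np.array(m["pixel"])-near))<25]
    return d[0]["mask"] if d else None
E
cat > a.py <<'E'
from h import *
camera("top");img=camera("scene")
near={"syringe_mid":((371,265),(254,291)),"contra_mid":((315,264),(307,258)),"straight_mid":((442,286),(171,316)),"jaw_upper_mid":((181,292),(378,188)),"jaw_lower_mid":((245,274),(350,219)),"steel_tray":((427,192),(258,380)),"model_tray":((309,176),(388,307)),"sharps_box":((197,186),(450,225)),"bottle_mid":((279,233),(359,250)),"dish_mid":((345,227),(310,294))}
for n,(a,b) in near.items():
    ms={c:get(n,c,k) for c,k in(("top",a),("scene",b))}; ms={c:m for c,m in ms.items() if m is not None}
    if not ms: print(n,"none");continue
    ys=[0] if n in("bottle_mid","dish_mid") else [-.3,0,.3] if n[-3:]!="mid" else None
    r=fit(n,ms,ys); print(n,list(ms),[(round(f,3),v.tolist()) for f,v in r[:3]])
    for c in ms:
        r1=fit(n,{c:ms[c]},[r[0][1][2]],p0=r[0][1][:2])[0]; print("   ",c,round(r1[0],3),r1[1].tolist())
E
python3 a.py
python3 - <<'E'
import cv2,numpy as np
a=cv2.imread("pics/top0.png"); cv2.imwrite("pics/cropA.png",cv2.resize(a[215:315,150:283],None,fx=6,fy=6,interpolation=cv2.INTER_CUBIC)[:600,:800])
cv2.imwrite("pics/cropB.png",cv2.resize(a[225:315,290:460],None,fx=4.7,fy=4.7,interpolation=cv2.INTER_CUBIC)[:600,:800])
E
```

```text
syringe_mid ['top', 'scene'] [(np.float64(0.283), [427.8, -136.02, 0.3]), (np.float64(0.283), [427.93, -136.03, 0.3]), (np.float64(0.284), [427.56, -136.0, 0.29])]
    top 0.352 [427.58, -135.72, 0.32]
    scene 0.2 [428.97, -136.56, 0.29]
contra_mid ['top', 'scene'] [(np.float64(0.223), [430.64, -3.21, -0.41]), (np.float64(0.224), [431.09, -3.28, -0.41]), (np.float64(0.224), [431.61, -3.7, -0.41])]
    top 0.147 [431.21, -3.42, -0.39]
    scene 0.284 [429.64, -2.25, -0.46]
straight_mid ['top', 'scene'] [(np.float64(0.195), [375.32, -280.57, -0.2]), (np.float64(0.195), [374.79, -280.34, -0.2]), (np.float64(0.195), [374.38, -280.44, -0.2])]
    top 0.173 [375.31, -280.05, -0.21]
    scene 0.212 [375.22, -281.23, -0.21]
jaw_upper_mid ['top', 'scene'] [(np.float64(0.083), [381.76, 289.01, 0.65]), (np.float64(0.083), [381.93, 289.16, 0.66]), (np.float64(0.113), [381.53, 284.62, -1.12])]
    top 0.056 [381.38, 288.88, 0.62]
    scene 0.065 [384.66, 287.04, 0.72]
jaw_lower_mid ['top', 'scene'] [(np.float64(0.147), [415.05, 149.45, -0.8]), (np.float64(0.148), [415.14, 149.38, -0.8]), (np.fl
[... 423 characters left out ...]
19, -0.02]), (np.float64(0.06), [638.98, 10.15, -0.02]), (np.float64(0.06), [638.9, 9.94, -0.02])]
    top 0.075 [639.5, 9.58, -0.0]
    scene 0.043 [638.5, 9.96, -0.03]
sharps_box ['top', 'scene'] [(np.float64(0.032), [602.42, 246.08, 0.12]), (np.float64(0.032), [602.36, 246.11, 0.12]), (np.float64(0.032), [602.45, 246.14, 0.12])]
    top 0.03 [602.54, 246.57, 0.13]
    scene 0.031 [602.61, 245.3, 0.12]
bottle_mid ['top', 'scene'] [(np.float64(0.214), [506.68, 77.25, 0.56])]
    top 0.207 [505.45, 76.86, 0.2]
    scene 0.201 [508.01, 75.46, 0.81]
dish_mid ['top', 'scene'] [(np.float64(0.187), [517.98, -72.31, 0.83])]
    top 0.191 [517.67, -72.33, 1.32]
    scene 0.157 [518.8, -73.05, 0.79]
```

View pics/cropA.png

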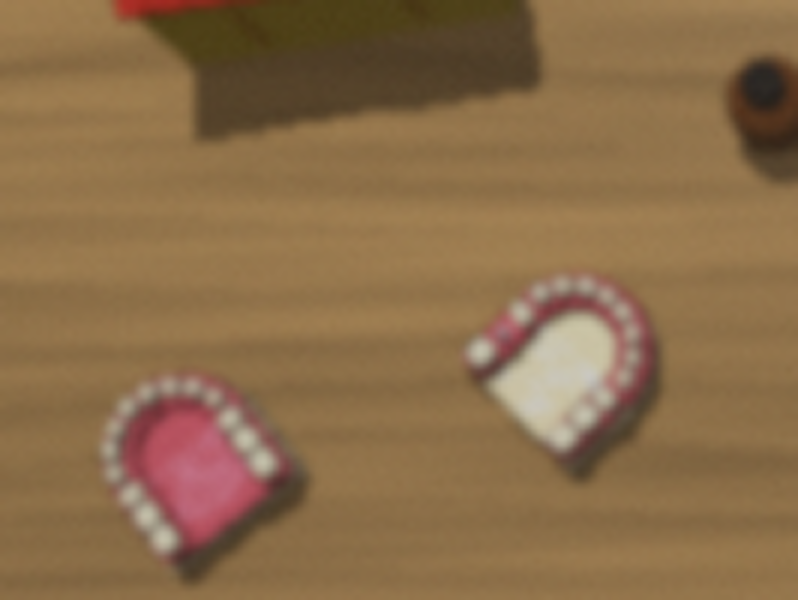

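View pics/cropB.png

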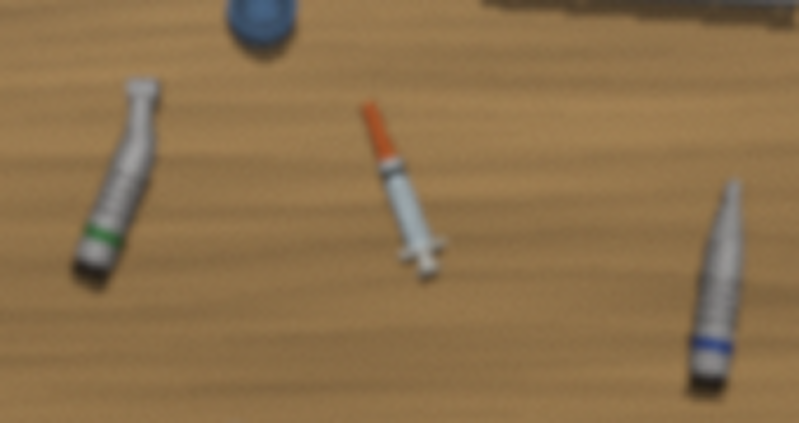

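The top picture shows the pink lower jaw at (245,274) facing up-right and the upper jaw at (181,292) facing up-left. The syringe cap tip is at (368,247), the contra head at (320,242) and the straight tip at (446,264). I'll check the endpoints of the slender things.

Run:
```python
from h import *
for n,rear,tip,z,xr,xt in(("syr",(381,283.7),(368.3,246.5),6.5,-38,46),("contra",(309.8,283),(320.2,241.5),9.5,-42,56),("straight",(440.6,307.2),(446.2,263.2),9.5,-42,56)):
    a,b=unproj("top",rear,z),unproj("top",tip,z); d=b-a; L=np.linalg.norm(d); m=a+d*(-xr/(xt-xr))
    print(n,np.round(m,1),"yaw",round(np.arctan2(d[1],d[0]),3),"L",round(L,1),xt-xr)
```

```text
syr [ 426.9 -137.     6.5] yaw 0.285 L 87.3 84
contra [433.   -2.4   9.5] yaw -0.261 L 95.7 98
straight [ 376.2 -282.8    9.5] yaw -0.196 L 98.1 98
```

Call:
jog_arm([
  [0.02,0.044,0],
  [0.04,0.088,0],
  [0.06,0.132,0],
  [0.08,0.176,0],
  [0.1,0.22,0],
], fingers=[0.5,0.5,0.5,0.5,0.5], twist=[0.0,0.01,0.02,0.02,0.02], squeeze=15)

```text
time_s: 2.2
eef_pos: [279.9, -429.0, 222.8]
ee_rot: [0.0, 0.99, 0.144, 0.0]
ft_force: [1.6, 0.3, 0.3]
grip_width: 0.631
gripper_force: 0.0
```

Call:
jog_arm([
  [0.02,0.044,0],
  [0.04,0.088,0],
  [0.06,0.132,0],
  [0.08,0.176,-0.015],
  [0.1,0.22,-0.03],
], fingers=[0.5,0.5,0.5,0.5,0.5], twist=[0,0,0,0,0])

```text
time_s: 2.7
eef_pos: [379.8, -210.3, 193.4]
ee_rot: [0.001, 0.99, 0.144, 0.001]
ft_force: [1.0, -0.5, -0.3]
grip_width: 0.504
gripper_force: 0.0
```

Call:
jog_arm([
  [0.02,0.03,-0.02],
  [0.035,0.055,-0.05],
  [0.048,0.0745,-0.08],
  [0.048,0.0745,-0.12],
  [0.048,0.0745,-0.12],
], fingers=[0.5,0.5,0.5,0.5,0.5], twist=[0,0,0,0,0])

```text
time_s: 3.2
eef_pos: [423.5, -135.7, 69.4]
ee_rot: [-0.002, 0.989, 0.145, -0.004]
ft_force: [-1.1, -0.5, -0.1]
grip_width: 0.498
gripper_force: 0.0
```

Call:
jog_arm([
  [0,0,0],
  [0,0,-0.03],
  [0,0,-0.055],
  [0,0,-0.067],
  [0,0,-0.07],
], fingers=[0.5,0.5,0.5,0.5,0.5], twist=[0,0,0,0,0])

```text
time_s: 3.7
eef_pos: [427.2, -138.0, 3.4]
ee_rot: [0.0, 0.99, 0.143, 0.0]
ft_force: [0.3, -0.3, 0.3]
grip_width: 0.503
gripper_force: 0.0
```

Call:
jog_arm([
  [0,0,0],
  [0,0,0],
  [0,0,0],
  [0,0,0],
  [0,0,0],
], fingers=[0.5,0.0,0.0,0.0,0.0], twist=[0,0,0,0,0])

```text
time_s: 4.2
eef_pos: [427.0, -137.4, 3.3]
ee_rot: [0.0, 0.99, 0.144, 0.0]
ft_force: [0.1, 0.4, -0.0]
grip_width: 0.222
gripper_force: 0.0
```

Call:
jog_arm([
  [0,0,0],
  [0,0,0.01],
  [0,0,0.04],
  [0,0,0.09],
  [0,0,0.14],
], fingers=[0,0,0,0,0], twist=[0,0,0,0,0])

```text
time_s: 4.7
eef_pos: [426.0, -136.8, 144.6]
ee_rot: [-0.001, 0.99, 0.144, -0.001]
ft_force: [1.2, -1.2, -0.6]
grip_width: 0.138
gripper_force: 15.0
```

Call:
jog_arm([
  [0.02,0.042,0],
  [0.04,0.084,0],
  [0.06,0.126,0],
  [0.08,0.168,0],
  [0.1,0.21,0],
], fingers=[0,0,0,0,0], twist=[-0.05,-0.1,-0.15,-0.17,-0.17])

```text
time_s: 5.2
eef_pos: [527.3, 74.3, 143.8]
ee_rot: [0.0, 0.998, 0.059, 0.0]
ft_force: [0.7, 0.1, -0.0]
grip_width: 0.134
gripper_force: 15.0
```

Call:
jog_arm([
  [0.02,0.042,0],
  [0.04,0.084,0],
  [0.06,0.126,0],
  [0.073,0.17,0],
  [0.073,0.172,0],
], fingers=[0,0,0,0,0], twist=[0,0,0,0,0])

```text
time_s: 5.7
eef_pos: [599.2, 253.2, 143.8]
ee_rot: [-0.003, 0.998, 0.064, 0.001]
ft_force: [-0.7, -0.6, 0.1]
grip_width: 0.133
gripper_force: 15.0
```

Call:
jog_arm([
  [0,0,-0.02],
  [0,0,-0.05],
  [0,0,-0.07],
  [0,0,-0.07],
  [0,0,-0.07],
], fingers=[0,0,0,0.5,0.5], twist=[0,0,0,0,0])

```text
time_s: 6.2
eef_pos: [599.9, 244.5, 73.6]
ee_rot: [-0.0, 0.998, 0.059, 0.0]
ft_force: [-0.0, 0.4, 0.4]
grip_width: 0.244
gripper_force: 0.0
```

Call:
jog_arm([
  [0,0,0],
  [0,0,0],
  [0,0,0.02],
  [0,0,0.06],
  [0,0,0.1],
], fingers=[0.5,0.5,0.5,0.5,0.5], twist=[0,0,0,0,0])

```text
time_s: 6.7
eef_pos: [599.6, 244.6, 174.5]
ee_rot: [0.0, 0.998, 0.059, -0.0]
ft_force: [0.2, 0.2, 0.9]
grip_width: 0.498
gripper_force: 0.0
```

Call:
jog_arm([
  [-0.02,-0.04,0],
  [-0.05,-0.08,0],
  [-0.07,-0.12,0],
  [-0.09,-0.16,0],
  [-0.12,-0.2,0],
], fingers=[0.5,0.5,0.5,0.5,0.5], twist=[-0.1,-0.2,-0.3,-0.4,-0.52])

```text
time_s: 7.2
eef_pos: [480.2, 43.3, 174.2]
ee_rot: [-0.0, 0.979, -0.202, 0.002]
ft_force: [0.9, -0.5, 0.5]
grip_width: 0.495
gripper_force: 0.0
```

Run:
```python
from h import *
a=camera("top"); b=camera("scene")
f=lambda im,x,y:cv2.resize(im[y:y+110,x:x+140],None,fx=5,fy=5,interpolation=cv2.INTER_CUBIC)[:600,:400*2]
cv2.imwrite("pics/s1.png",np.hstack([cv2.resize(a[145:225,155:240],(400,376)),cv2.resize(b[180:270,400:500],(400,376))]))
print(get_state()["eef_pos"])
```

```text
[476.08833855  38.47612149 173.16408756]
```

View pics/s1.png

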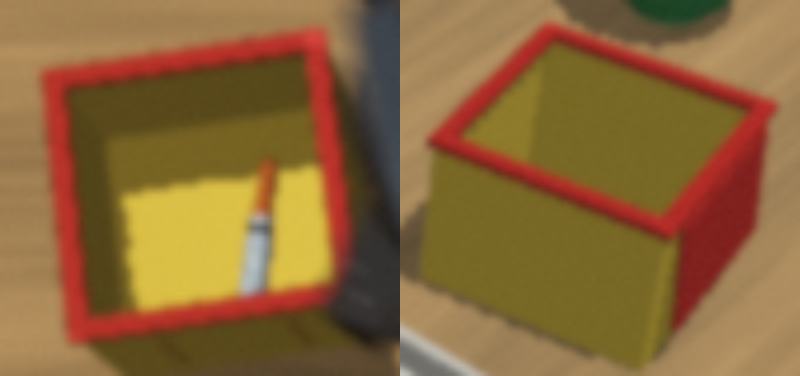

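Call:
jog_arm([
  [-0.02,-0.02,0],
  [-0.049,-0.049,-0.02],
  [-0.049,-0.049,-0.05],
  [-0.049,-0.049,-0.09],
  [-0.049,-0.049,-0.11],
], fingers=[0.5,0.5,0.5,0.5,0.5], twist=[0,0,0,0,0], squeeze=20)

```text
time_s: 7.8
eef_pos: [430.1, -4.2, 61.7]
ee_rot: [0.0, 0.98, -0.199, -0.0]
ft_force: [-0.1, 0.0, 0.5]
grip_width: 0.499
gripper_force: 0.0
```

Call:
jog_arm([
  [0,0,0],
  [0,0,-0.02],
  [0,0,-0.04],
  [0,0,-0.055],
  [0,0,-0.06],
], fingers=[0.5,0.5,0.5,0.5,0.5], twist=[0,0,0,0,0])

```text
time_s: 8.3
eef_pos: [431.7, -3.9, 3.3]
ee_rot: [-0.0, 0.98, -0.199, 0.001]
ft_force: [0.4, 0.2, -0.4]
grip_width: 0.502
gripper_force: 0.0
```

Call:
jog_arm([
  [0,0,0],
  [0,0,0],
  [0,0,0],
  [0,0,0],
  [0,0,0],
], fingers=[0.5,0.1,0.1,0.1,0.1], twist=[0,0,0,0,0])

```text
time_s: 8.8
eef_pos: [431.2, -4.4, 3.4]
ee_rot: [-0.0, 0.98, -0.199, 0.001]
ft_force: [1.7, 0.7, -0.3]
grip_width: 0.221
gripper_force: 0.5
```

Call:
jog_arm([
  [0,0,0],
  [0,0,0],
  [0,0,0],
  [0,0,0.01],
  [0,0,0.03],
], fingers=[0.1,0.1,0.1,0.1,0.1], twist=[0,0,0,0,0])

```text
time_s: 9.3
eef_pos: [429.4, -4.3, 32.5]
ee_rot: [0.0, 0.98, -0.199, -0.002]
ft_force: [2.1, -0.5, -0.9]
grip_width: 0.205
gripper_force: 20.0
```

Call:
jog_arm([
  [0,0,0.04],
  [0.01,-0.02,0.07],
  [0.04,-0.05,0.08],
  [0.068,-0.085,0.08],
  [0.09,-0.12,0.08],
], fingers=[0.1,0.1,0.1,0.1,0.1], twist=[0,0.08,0.16,0.24,0.314])

```text
time_s: 9.8
eef_pos: [522.4, -125.6, 114.3]
ee_rot: [0.0, 0.999, -0.042, 0.001]
ft_force: [1.1, 0.2, -0.3]
grip_width: 0.204
gripper_force: 20.0
```

Call:
jog_arm([
  [0.025,-0.035,0],
  [0.05,-0.07,0],
  [0.078,-0.1045,-0.01],
  [0.078,-0.1045,-0.03],
  [0.078,-0.1045,-0.04],
], fingers=[0.1,0.1,0.1,0.1,0.1], twist=[0,0,0,0,0])

```text
time_s: 10.3
eef_pos: [597.5, -229.7, 71.1]
ee_rot: [-0.001, 0.999, -0.045, -0.002]
ft_force: [-0.3, 0.5, -1.6]
grip_width: 0.204
gripper_force: 20.0
```

Run:
```python
from h import *
a=camera("top"); b=camera("scene"); print(get_state()["eef_pos"])
cv2.imwrite("pics/s2.png",np.hstack([cv2.resize(a[140:240,380:480],(400,400)),cv2.resize(b[310:450,180:340],(400,400))]))
for c,k in(("top",(427,200)),("scene",(260,370))):
    for d in silhouettes(c,"contra_mid"): print(c,round(d["confidence"],2),np.round(d["pixel"]),d["mask"].sum())
```

```text
[ 596.72675867 -227.36521361   71.00552534]
top 0.64 [417. 195.] 99
scene 0.91 [279. 351.] 391
```

View pics/s2.png

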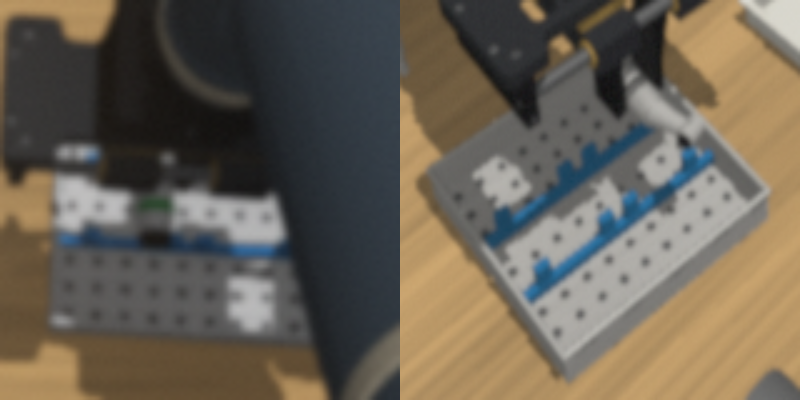

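Call:
jog_arm([
  [0,0,-0.02],
  [0,0,-0.036],
  [0,0,-0.046],
  [0,0,-0.053],
  [0,0,-0.057],
], fingers=[0.1,0.1,0.1,0.1,0.1], twist=[0,0,0,0,0])

```text
time_s: 11.0
eef_pos: [598.7, -228.6, 15.4]
ee_rot: [-0.0, 0.999, -0.043, -0.0]
ft_force: [0.8, -0.6, -1.2]
grip_width: 0.205
gripper_force: 20.0
```

Call:
jog_arm([
  [0,0,-0.001],
  [0,0,-0.002],
  [0,0,-0.002],
  [0,0,-0.002],
  [0,0,-0.002],
], fingers=[0.1,0.1,0.1,0.1,0.1], twist=[0,0,0,0,0])

```text
time_s: 11.5
eef_pos: [599.0, -228.9, 14.3]
ee_rot: [0.0, 0.999, -0.044, 0.0]
ft_force: [-0.1, 0.1, -1.0]
grip_width: 0.202
gripper_force: 20.0
```

Call:
jog_arm([
  [0,0,-0.001],
  [0,0,-0.001],
  [0,0,-0.001],
  [0,0,-0.001],
  [0,0,-0.001],
], fingers=[0.1,0.1,0.35,0.35,0.35], twist=[0,0,0,0,0])

```text
time_s: 12.0
eef_pos: [598.8, -228.8, 12.8]
ee_rot: [0.0, 0.999, -0.044, -0.0]
ft_force: [0.1, 0.2, -0.4]
grip_width: 0.333
gripper_force: 0.0
```

Call:
jog_arm([
  [0,0,0],
  [0,0,0.01],
  [0,0,0.03],
  [0,0,0.07],
  [0,0,0.11],
], fingers=[0.4,0.4,0.4,0.4,0.4], twist=[0,0,0,0,0])

```text
time_s: 12.5
eef_pos: [598.4, -228.6, 124.2]
ee_rot: [-0.0, 0.999, -0.043, -0.0]
ft_force: [0.5, -0.3, 0.6]
grip_width: 0.396
gripper_force: 0.0
```

Call:
jog_arm([
  [-0.04,-0.01,0],
  [-0.08,-0.02,0],
  [-0.13,-0.03,0],
  [-0.17,-0.04,0],
  [-0.21,-0.05,0],
], fingers=[0.5,0.5,0.5,0.5,0.5], twist=[-0.02,-0.04,-0.07,-0.1,-0.115])

```text
time_s: 13.0
eef_pos: [387.0, -279.2, 123.7]
ee_rot: [0.0, 0.995, -0.101, 0.0]
ft_force: [0.6, -1.0, 0.3]
grip_width: 0.495
gripper_force: 0.0
```

Run:
```python
from h import *
a=camera("top"); b=camera("scene"); print(get_state()["eef_pos"])
cv2.imwrite("pics/s3.png",np.hstack([cv2.resize(a[140:240,380:480],(400,400)),cv2.resize(b[310:450,180:340],(400,400))]))
ms={c:get("contra_mid",c,k) for c,k in(("top",(417,190)),("scene",(275,355)))}
ms={c:m for c,m in ms.items() if m is not None}; print([(c,m.sum()) for c,m in ms.items()])
print(fit("contra_mid",ms,[-.09],z0=10,p0=[599,-228]))
```

```text
[ 382.69797336 -280.51847995  123.11964641]
[('top', np.int64(299)), ('scene', np.int64(680))]
[(np.float64(0.25675731897354126), array([ 5.9932e+02, -2.2798e+02, -1.1000e-01]))]
```

View pics/s3.png

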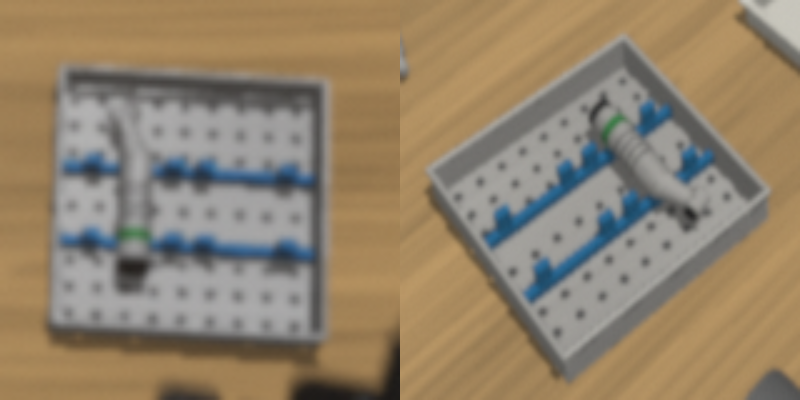

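The contra-angle lies in its notches at about (413,190) in the top picture. The straight handpiece is next.

Call:
jog_arm([
  [-0.014,-0.0035,-0.01],
  [-0.014,-0.0035,-0.04],
  [-0.014,-0.0035,-0.08],
  [-0.014,-0.0035,-0.11],
  [-0.014,-0.0035,-0.12],
], fingers=[0.5,0.5,0.5,0.5,0.5], twist=[0,0,0,0,0])

```text
time_s: 13.7
eef_pos: [375.1, -280.8, 0.7]
ee_rot: [-0.001, 0.995, -0.1, -0.001]
ft_force: [-0.5, -0.2, -0.0]
grip_width: 0.498
gripper_force: 0.0
```

Call:
jog_arm([
  [0,0,0],
  [0,0,0],
  [0,0,0],
  [0,0,0],
  [0,0,0],
], fingers=[0.5,0.5,0.1,0.1,0.1], twist=[0,0,0,0,0])

```text
time_s: 14.2
eef_pos: [375.3, -282.7, 3.6]
ee_rot: [0.0, 0.995, -0.101, 0.001]
ft_force: [-0.4, -0.5, 0.0]
grip_width: 0.313
gripper_force: 0.0
```

Call:
jog_arm([
  [0,0,0],
  [0,0,0],
  [0,0,0],
  [0,0,0.01],
  [0,0,0.03],
], fingers=[0.1,0.1,0.1,0.1,0.1], twist=[0,0,0,0,0])

```text
time_s: 14.7
eef_pos: [373.6, -281.6, 32.5]
ee_rot: [-0.001, 0.995, -0.101, -0.002]
ft_force: [-0.4, -0.1, -0.1]
grip_width: 0.207
gripper_force: 20.0
```

Call:
jog_arm([
  [0,0,0.03],
  [0.02,-0.001,0.05],
  [0.06,-0.003,0.05],
  [0.105,-0.005,0.05],
  [0.15,-0.007,0.05],
], fingers=[0.1,0.1,0.1,0.1,0.1], twist=[0,0.03,0.06,0.09,0.115])

```text
time_s: 15.2
eef_pos: [525.9, -289.8, 83.8]
ee_rot: [0.0, 0.999, -0.043, 0.0]
ft_force: [0.9, 0.4, -0.2]
grip_width: 0.203
gripper_force: 20.0
```

Call:
jog_arm([
  [0.04,-0.002,0],
  [0.068,-0.0035,0],
  [0.068,-0.0035,-0.005],
  [0.068,-0.0035,-0.015],
  [0.068,-0.0035,-0.025],
], fingers=[0.1,0.1,0.1,0.1,0.1], twist=[0,0,0,0,0])

```text
time_s: 15.7
eef_pos: [591.0, -293.1, 56.9]
ee_rot: [0.0, 0.999, -0.044, -0.001]
ft_force: [-0.7, -0.9, -1.4]
grip_width: 0.208
gripper_force: 20.0
```

Call:
jog_arm([
  [0,0,-0.01],
  [0,0,-0.022],
  [0,0,-0.033],
  [0,0,-0.04],
  [0,0,-0.043],
], fingers=[0.1,0.1,0.1,0.1,0.1], twist=[0,0,0,0,0])

```text
time_s: 16.2
eef_pos: [592.2, -292.6, 13.7]
ee_rot: [-0.0, 0.999, -0.044, -0.001]
ft_force: [-0.9, -1.0, 0.2]
grip_width: 0.204
gripper_force: 20.0
```

Call:
jog_arm([
  [0,0,-0.0005],
  [0,0,-0.001],
  [0,0,-0.0015],
  [0,0,-0.002],
  [0,0,-0.002],
], fingers=[0.1,0.1,0.1,0.1,0.1], twist=[0,0,0,0,0])

```text
time_s: 16.7
eef_pos: [593.1, -292.9, 13.4]
ee_rot: [0.0, 0.999, -0.044, 0.0]
ft_force: [-0.1, -0.1, -0.0]
grip_width: 0.203
gripper_force: 20.0
```

Call:
jog_arm([
  [0,0,0],
  [0,0,0],
  [0,0,0],
  [0,0,0],
  [0,0,0],
], fingers=[0.1,0.35,0.35,0.35,0.35], twist=[0,0,0,0,0])

```text
time_s: 17.2
eef_pos: [592.8, -292.8, 12.9]
ee_rot: [0.0, 0.999, -0.044, -0.0]
ft_force: [-0.6, -0.3, 0.7]
grip_width: 0.348
gripper_force: 0.0
```

Call:
jog_arm([
  [0,0,0],
  [0,0,0.01],
  [0,0,0.03],
  [0,0,0.07],
  [0,0,0.11],
], fingers=[0.4,0.4,0.4,0.4,0.4], twist=[0,0,0,0,0])

```text
time_s: 17.7
eef_pos: [592.4, -292.6, 124.2]
ee_rot: [-0.0, 0.999, -0.044, -0.0]
ft_force: [0.9, -1.7, 0.2]
grip_width: 0.399
gripper_force: 0.0
```

Call:
jog_arm([
  [-0.018,0.045,0],
  [-0.036,0.09,0],
  [-0.054,0.135,0],
  [-0.072,0.18,0],
  [-0.09,0.225,0],
], fingers=[0.9,0.9,0.9,0.9,0.9], twist=[0.1,0.2,0.3,0.4,0.5])

```text
time_s: 18.2
eef_pos: [502.2, -66.2, 123.9]
ee_rot: [0.001, 0.978, 0.207, 0.001]
ft_force: [1.0, 0.6, 0.5]
grip_width: 0.767
gripper_force: 0.0
```

Call:
jog_arm([
  [-0.018,0.045,0],
  [-0.036,0.09,0],
  [-0.054,0.135,0],
  [-0.072,0.18,0],
  [-0.09,0.225,0],
], fingers=[0.9,0.9,0.9,0.9,0.9], twist=[0.1,0.2,0.237,0.237,0.237])

```text
time_s: 18.7
eef_pos: [412.3, 158.7, 123.9]
ee_rot: [0.0, 0.948, 0.319, 0.001]
ft_force: [0.7, 0.6, 0.4]
grip_width: 0.899
gripper_force: 0.0
```

Run:
```python
from h import *
a=camera("top"); b=camera("scene"); print(get_state()["eef_pos"])
cv2.imwrite("pics/s4.png",np.hstack([cv2.resize(a[140:240,380:480],(400,400)),cv2.resize(b[310:450,180:340],(400,400))]))
for n,t,s,y in(("straight_mid",(440,195),(240,370),-.09),("jaw_lower_mid",(245,274),(350,219),-.8),("jaw_upper_mid",(181,292),(378,188),.65)):
    ms={c:get(n,c,k) for c,k in(("top",t),("scene",s))}
    ms={c:m for c,m in ms.items() if m is not None}; print(n,[(c,m.sum()) for c,m in ms.items()])
    if ms: print(fit(n,ms,[y],z0=10 if n[0]=="s" else 0,p0=[593,-292] if n[0]=="s" else None))
```

```text
[410.556736   163.83243333 124.39088964]
straight_mid [('top', np.int64(260)), ('scene', np.int64(614))]
[(np.float64(0.27312156558036804), array([ 5.9223e+02, -2.9194e+02, -1.0000e-01]))]
jaw_lower_mid [('scene', np.int64(557))]
[(np.float64(0.1920207142829895), array([417.55, 147.09,  -0.81]))]
jaw_upper_mid [('top', np.int64(275)), ('scene', np.int64(506))]
[(np.float64(0.3925391137599945), array([381.12, 291.09,   0.69]))]
```

View pics/s4.png

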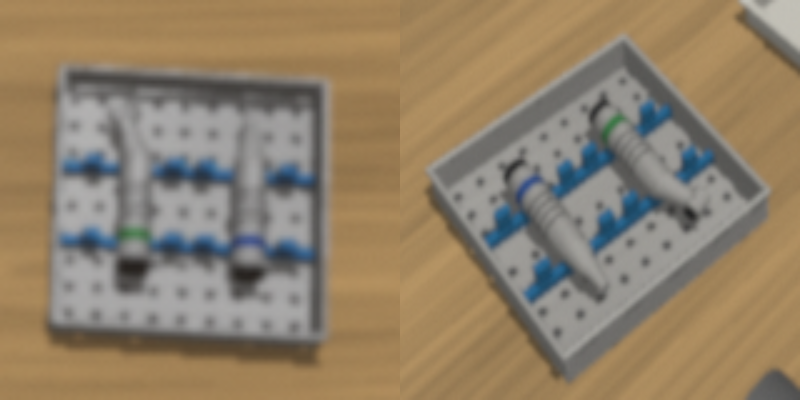

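Call:
jog_arm([
  [-0.014,0.045,0],
  [-0.027,0.09,0],
  [-0.038,0.1245,0],
  [-0.038,0.1245,-0.03],
  [-0.038,0.1245,-0.06],
], fingers=[0.95,0.95,0.95,0.95,0.95], twist=[0,0,0,0,0], squeeze=25)

```text
time_s: 19.6
eef_pos: [376.0, 282.4, 62.8]
ee_rot: [-0.0, 0.948, 0.319, 0.001]
ft_force: [0.1, -0.6, -0.6]
grip_width: 0.948
gripper_force: 0.0
```

Call:
jog_arm([
  [0,0,-0.01],
  [0,0,-0.025],
  [0,0,-0.04],
  [0,0,-0.055],
  [0,0,-0.059],
], fingers=[0.95,0.95,0.95,0.95,0.95], twist=[0,0,0,0,0])

```text
time_s: 20.1
eef_pos: [375.2, 280.4, 3.2]
ee_rot: [0.001, 0.948, 0.318, -0.001]
ft_force: [-1.1, -0.3, 0.9]
grip_width: 0.951
gripper_force: 0.0
```

Call:
jog_arm([
  [0,0,0],
  [0,0,0],
  [0,0,0],
  [0,0,0],
  [0,0,0],
], fingers=[0.95,0.5,0.5,0.5,0.5], twist=[0,0,0,0,0])

```text
time_s: 20.6
eef_pos: [375.0, 282.2, 4.4]
ee_rot: [-0.0, 0.948, 0.319, 0.001]
ft_force: [-0.6, 2.2, 0.9]
grip_width: 0.671
gripper_force: 0.9
```

Call:
jog_arm([
  [0,0,0],
  [0,0,0],
  [0,0,0],
  [0,0,0.005],
  [0,0,0.02],
], fingers=[0.5,0.5,0.5,0.5,0.5], twist=[0,0,0,0,0])

```text
time_s: 21.1
eef_pos: [373.8, 280.4, 23.1]
ee_rot: [0.001, 0.948, 0.319, -0.002]
ft_force: [-0.0, -0.2, -1.3]
grip_width: 0.665
gripper_force: 25.0
```

Call:
jog_arm([
  [0,0,0.04],
  [0,-0.01,0.08],
  [0.01,-0.03,0.11],
  [0.035,-0.065,0.11],
  [0.065,-0.1,0.11],
], fingers=[0.5,0.5,0.5,0.5,0.5], twist=[0,0.1,0.2,0.32,0.44])

```text
time_s: 21.6
eef_pos: [440.1, 180.8, 135.2]
ee_rot: [0.001, 0.853, 0.522, 0.001]
ft_force: [0.9, 0.2, -2.0]
grip_width: 0.663
gripper_force: 25.0
```

Call:
jog_arm([
  [0.04,-0.027,0],
  [0.08,-0.054,0],
  [0.12,-0.08,0],
  [0.16,-0.107,0],
  [0.2,-0.132,0],
], fingers=[0.5,0.5,0.5,0.5,0.5], twist=[0.12,0.24,0.36,0.46,0.46])

```text
time_s: 22.1
eef_pos: [640.6, 47.0, 133.1]
ee_rot: [-0.0, 0.714, 0.7, -0.001]
ft_force: [1.2, -0.3, -1.0]
grip_width: 0.664
gripper_force: 25.0
```

Call:
jog_arm([
  [0,0,-0.02],
  [0,0,-0.05],
  [0,0,-0.075],
  [0,0,-0.09],
  [0,0,-0.1],
], fingers=[0.5,0.5,0.5,0.5,0.5], twist=[0,0,0,0,0])

```text
time_s: 22.6
eef_pos: [639.0, 49.2, 32.4]
ee_rot: [-0.001, 0.714, 0.7, -0.001]
ft_force: [-0.2, 0.0, -0.5]
grip_width: 0.666
gripper_force: 25.0
```

Run:
```python
from h import *
a=camera("top"); b=camera("scene"); s=get_state(); print(s["eef_pos"],s["ee_rot"])
cv2.imwrite("pics/s5.png",np.hstack([cv2.resize(a[120:240,240:380],(400,343)),cv2.resize(b[230:370,300:470],(400,343))]))
```

```text
[639.05439582  49.40922063  32.83991581] [-5.92999643e-04  7.14428060e-01  6.99708095e-01 -8.81409635e-04]
```

View pics/s5.png

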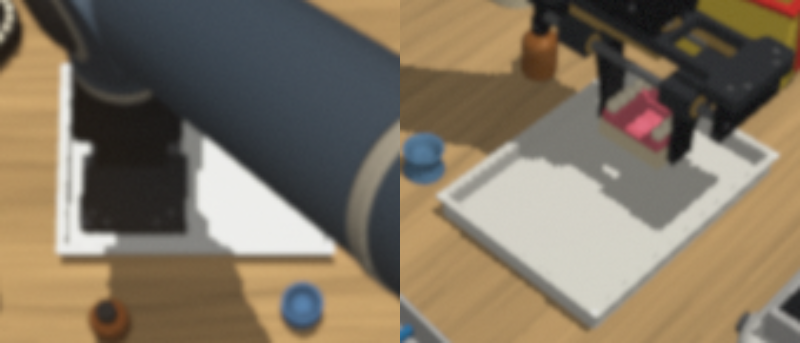

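Call:
jog_arm([
  [0,0,-0.008],
  [0,0,-0.016],
  [0,0,-0.021],
  [0,0,-0.024],
  [0,0,-0.025],
], fingers=[0.5,0.5,0.5,0.5,0.5], twist=[0,0,0,0,0])

```text
time_s: 23.2
eef_pos: [639.7, 49.6, 8.6]
ee_rot: [-0.0, 0.714, 0.7, -0.0]
ft_force: [-0.1, -0.6, -2.1]
grip_width: 0.663
gripper_force: 25.0
```

Call:
jog_arm([
  [0,0,-0.0005],
  [0,0,-0.001],
  [0,0,-0.0015],
  [0,0,-0.002],
  [0,0,-0.002],
], fingers=[0.5,0.5,0.5,0.5,0.5], twist=[0,0,0,0,0])

```text
time_s: 23.7
eef_pos: [640.0, 49.7, 7.5]
ee_rot: [0.0, 0.715, 0.7, 0.0]
ft_force: [-1.7, -0.6, 3.1]
grip_width: 0.662
gripper_force: 25.0
```

Call:
jog_arm([
  [0,0,0],
  [0,0,0],
  [0,0,0],
  [0,0,0],
  [0,0,0],
], fingers=[0.5,0.8,0.8,0.8,0.8], twist=[0,0,0,0,0])

```text
time_s: 24.2
eef_pos: [639.8, 49.7, 6.8]
ee_rot: [-0.0, 0.714, 0.7, 0.0]
ft_force: [-0.6, -0.2, -0.5]
grip_width: 0.794
gripper_force: 0.0
```

Call:
jog_arm([
  [0,0,0],
  [0,0,0.01],
  [0,0,0.03],
  [0,0,0.07],
  [0,0,0.11],
], fingers=[0.85,0.85,0.85,0.85,0.85], twist=[0,0,0,0,0])

```text
time_s: 24.7
eef_pos: [639.4, 49.8, 118.3]
ee_rot: [-0.0, 0.714, 0.7, -0.0]
ft_force: [1.1, -0.6, 0.0]
grip_width: 0.85
gripper_force: 0.0
```

Call:
jog_arm([
  [-0.04,0.018,0],
  [-0.08,0.036,0],
  [-0.12,0.054,0],
  [-0.16,0.072,0],
  [-0.18,0.085,0],
], fingers=[0.95,0.95,0.95,0.95,0.95], twist=[0.13,0.26,0.4,0.54,0.66])

```text
time_s: 25.2
eef_pos: [456.2, 135.6, 117.5]
ee_rot: [0.0, 0.445, 0.895, -0.001]
ft_force: [0.2, 0.1, -0.3]
grip_width: 0.951
gripper_force: 0.0
```

Run:
```python
from h import *
a=camera("top"); b=camera("scene"); s=get_state(); print(s["eef_pos"],s["ee_rot"],s["qpos"])
cv2.imwrite("pics/s6.png",np.hstack([cv2.resize(a[120:290,210:380],(400,400)),cv2.resize(b[180:370,300:490],(400,400))]))
for n,t,s,y,z0 in(("jaw_lower_mid",(245,274),(350,219),-.8,0),("jaw_upper_mid",(285,175),(415,275),1.55,3)):
    for c,k in(("top",t),("scene",s)):
        m=get(n,c,k)
        if m is not None: print(n,c,m.sum(),fit(n,{c:m},[y],z0=z0))
```

```text
[456.75307218 136.56360335 117.69824913] [ 1.13644375e-04  4.45975972e-01  8.95044852e-01 -3.62837312e-04] [ 0.44196752  0.4758921  -1.02992855  2.05880451  0.52775256  0.89617182
 -0.23771128]
jaw_lower_mid top 230 [(np.float64(0.6719170808792114), array([409.36, 159.06,  -0.51]))]
jaw_lower_mid scene 547 [(np.float64(0.207830548286438), array([416.19, 148.52,  -0.8 ]))]
jaw_upper_mid top 659 [(np.float64(0.05284661054611206), array([639.59,  61.21,   1.55]))]
jaw_upper_mid scene 983 [(np.float64(0.09459066390991211), array([641.26,  58.26,   1.57]))]
```

View pics/s6.png

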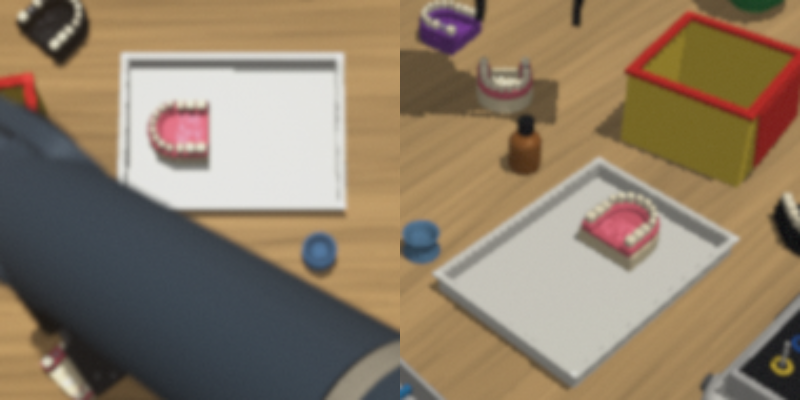

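Call:
jog_arm([
  [-0.02,0.008,0],
  [-0.04,0.015,0],
  [-0.051,0.0195,0],
  [-0.051,0.0195,-0.02],
  [-0.051,0.0195,-0.05],
], fingers=[0.95,0.95,0.95,0.95,0.95], twist=[0.06,0.12,0.12,0.12,0.12])

```text
time_s: 26.0
eef_pos: [411.3, 154.5, 67.6]
ee_rot: [0.002, 0.397, 0.918, 0.002]
ft_force: [1.5, -0.6, -0.0]
grip_width: 0.946
gripper_force: 0.0
```

```bash
python3 -c "
from rig import *
s=get_state();print(s['eef_pos'],s['ee_rot'],s['qpos'])"
```

```text
[411.2934904  154.48325735  67.62814225] [0.00202246 0.39657681 0.91799809 0.00150206] [ 0.35413667  0.50344882 -0.99916594  2.18230224  0.62616214  0.76850451
 -0.30540018]
```

Call:
jog_arm([
  [0,0,-0.01],
  [0,0,-0.025],
  [0,0,-0.04],
  [0,0,-0.055],
  [0,0,-0.063],
], fingers=[0.95,0.95,0.95,0.95,0.95], twist=[0,0,0,0,0])

```text
time_s: 26.5
eef_pos: [409.3, 154.0, 3.3]
ee_rot: [-0.0, 0.396, 0.918, -0.0]
ft_force: [0.2, -0.0, 0.4]
grip_width: 0.952
gripper_force: 0.0
```

Call:
jog_arm([
  [0,0,0],
  [0,0,0],
  [0,0,0],
  [0,0,0],
  [0,0,0],
], fingers=[0.95,0.5,0.5,0.5,0.5], twist=[0,0,0,0,0])

```text
time_s: 27.0
eef_pos: [409.3, 154.4, 4.4]
ee_rot: [0.0, 0.395, 0.919, 0.001]
ft_force: [-0.1, 1.1, -0.2]
grip_width: 0.674
gripper_force: 0.4
```

Call:
jog_arm([
  [0,0,0],
  [0,0,0],
  [0,0,0],
  [0,0,0.005],
  [0,0,0.02],
], fingers=[0.5,0.5,0.5,0.5,0.5], twist=[0,0,0,0,0])

```text
time_s: 27.5
eef_pos: [407.4, 153.4, 23.2]
ee_rot: [-0.001, 0.395, 0.919, -0.001]
ft_force: [-0.4, 0.4, -0.8]
grip_width: 0.662
gripper_force: 25.0
```

Call:
jog_arm([
  [0,0,0.04],
  [0,0,0.08],
  [0.01,-0.008,0.11],
  [0.04,-0.03,0.11],
  [0.075,-0.06,0.11],
], fingers=[0.5,0.5,0.5,0.5,0.5], twist=[0,-0.05,-0.15,-0.26,-0.38])

```text
time_s: 28.0
eef_pos: [484.0, 94.6, 135.3]
ee_rot: [0.001, 0.562, 0.827, 0.0]
ft_force: [1.0, 1.0, -1.4]
grip_width: 0.663
gripper_force: 25.0
```

Call:
jog_arm([
  [0.035,-0.029,0],
  [0.07,-0.058,0],
  [0.105,-0.086,0],
  [0.14,-0.115,0],
  [0.154,-0.126,0],
], fingers=[0.5,0.5,0.5,0.5,0.5], twist=[-0.12,-0.24,-0.35,-0.4,-0.4])

```text
time_s: 28.5
eef_pos: [640.0, -36.8, 132.9]
ee_rot: [0.001, 0.717, 0.697, -0.001]
ft_force: [0.3, -0.6, -1.7]
grip_width: 0.663
gripper_force: 25.0
```

Call:
jog_arm([
  [0,0,-0.02],
  [0,0,-0.05],
  [0,0,-0.075],
  [0,0,-0.09],
  [0,0,-0.1],
], fingers=[0.5,0.5,0.5,0.5,0.5], twist=[0,0,0,0,0])

```text
time_s: 29.0
eef_pos: [636.8, -31.9, 32.3]
ee_rot: [-0.001, 0.714, 0.7, -0.001]
ft_force: [-0.5, -0.4, -1.2]
grip_width: 0.663
gripper_force: 25.0
```

Call:
jog_arm([
  [0,0,-0.008],
  [0,0,-0.016],
  [0,0,-0.021],
  [0,0,-0.024],
  [0,0,-0.025],
], fingers=[0.5,0.5,0.5,0.5,0.5], twist=[0,0,0,0,0])

```text
time_s: 29.5
eef_pos: [638.0, -31.8, 9.0]
ee_rot: [0.0, 0.714, 0.7, 0.0]
ft_force: [-0.0, 0.2, -0.8]
grip_width: 0.66
gripper_force: 25.0
```

Call:
jog_arm([
  [0,0,-0.0005],
  [0,0,-0.001],
  [0,0,-0.0015],
  [0,0,-0.002],
  [0,0,-0.002],
], fingers=[0.5,0.5,0.5,0.5,0.5], twist=[0,0,0,0,0])

```text
time_s: 30.0
eef_pos: [638.0, -31.9, 7.4]
ee_rot: [0.0, 0.715, 0.7, 0.0]
ft_force: [-1.0, 0.2, 2.6]
grip_width: 0.665
gripper_force: 25.0
```

Seated; release and back off.

Call:
jog_arm([
  [0,0,0],
  [0,0,0],
  [0,0,0],
  [0,0,0],
  [0,0,0],
], fingers=[0.5,0.8,0.8,0.8,0.8], twist=[0,0,0,0,0])

```text
time_s: 30.5
eef_pos: [637.8, -31.8, 6.8]
ee_rot: [-0.0, 0.714, 0.7, 0.0]
ft_force: [-0.9, 0.4, 0.1]
grip_width: 0.793
gripper_force: 0.0
```

Call:
jog_arm([
  [0,0,0],
  [0,0,0.01],
  [0,0,0.04],
  [0,0,0.09],
  [0,0,0.14],
], fingers=[0.85,0.85,0.85,0.85,0.85], twist=[0,0,0,0,0])

```text
time_s: 31.0
eef_pos: [637.3, -31.7, 148.6]
ee_rot: [-0.001, 0.714, 0.7, -0.0]
ft_force: [0.6, -0.6, 1.4]
grip_width: 0.847
gripper_force: 0.0
```

Call:
jog_arm([
  [-0.02,-0.04,0.01],
  [-0.05,-0.08,0.03],
  [-0.07,-0.12,0.05],
  [-0.1,-0.16,0.05],
  [-0.12,-0.2,0.05],
], fingers=[0.85,0.85,0.85,0.85,0.85], twist=[0,0,0,0,0])

```text
time_s: 31.5
eef_pos: [516.6, -233.0, 198.7]
ee_rot: [0.001, 0.714, 0.7, -0.0]
ft_force: [-0.3, -0.9, -1.3]
grip_width: 0.851
gripper_force: 0.0
```

Call:
jog_arm([
  [-0.02,-0.04,0],
  [-0.05,-0.08,0],
  [-0.07,-0.12,0],
  [-0.1,-0.15,0],
  [-0.1,-0.15,0],
], fingers=[0.85,0.85,0.85,0.85,0.85], twist=[0,0,0,0,0])

```text
time_s: 32.0
eef_pos: [412.4, -388.0, 196.7]
ee_rot: [-0.0, 0.718, 0.696, -0.002]
ft_force: [-0.2, -0.3, 0.8]
grip_width: 0.851
gripper_force: 0.0
```

Run:
```python
from h import *
a=camera("top"); b=camera("scene"); s=get_state(); print(s["eef_pos"])
cv2.imwrite("pics/s7.png",np.hstack([cv2.resize(a[120:290,160:480],(400,213)),cv2.resize(b[150:450,180:500],(400,375))[:213]]) if 0 else np.vstack([cv2.resize(a[120:260,160:480],(640,280)),cv2.resize(b[170:330,230:500],(540,320))[:,:540] if 0 else cv2.resize(b[170:330,210:530],(640,320))]))
for n,t,s,y,z0 in(("jaw_lower_mid",(335,178),(375,315),-1.59,3),("jaw_upper_mid",(285,175),(415,275),1.55,3),("bottle_mid",(279,233),(359,250),.5,0),("dish_mid",(345,227),(310,294),.8,0)):
    for c,k in(("top",t),("scene",s)):
        m=get(n,c,k)
        if m is not None: print(n,c,m.sum(),fit(n,{c:m},[y],z0=z0))
```

```text
[ 417.21226159 -382.4236837   197.43012713]
jaw_lower_mid top 633 [(np.float64(0.06688404083251953), array([636.99, -38.58,  -1.59]))]
jaw_lower_mid scene 1078 [(np.float64(0.11779987812042236), array([638.01, -42.39,  -1.61]))]
jaw_upper_mid top 639 [(np.float64(0.0670977234840393), array([638.78,  60.96,   1.56]))]
jaw_upper_mid scene 993 [(np.float64(0.08574098348617554), array([641.5 ,  58.29,   1.61]))]
bottle_mid top 167 [(np.float64(0.275237500667572), array([5.0558e+02, 7.6680e+01, 3.1000e-01]))]
bottle_mid scene 373 [(np.float64(0.17539149522781372), array([506.04,  77.73,   0.8 ]))]
dish_mid top 173 [(np.float64(0.283703088760376), array([517.38, -71.92,   1.31]))]
dish_mid scene 309 [(np.float64(0.18040841817855835), array([517.85, -72.67,   0.81]))]
```

View pics/s7.png

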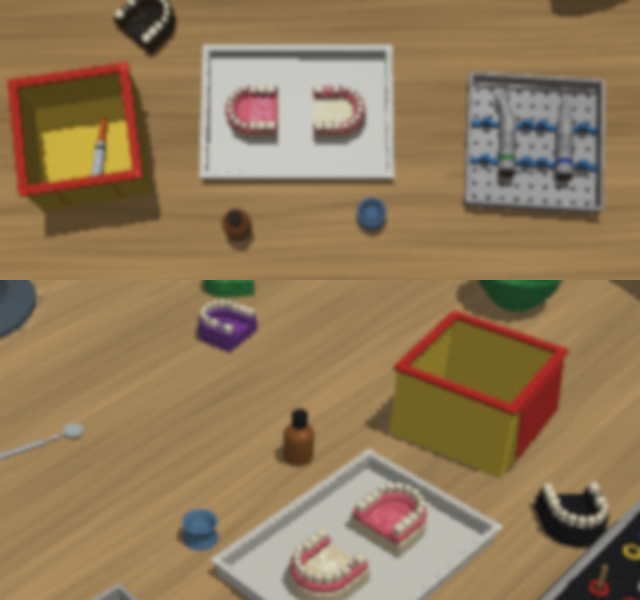

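Everything is in place: the syringe is in the box, the jaws are in the white tray, the handpieces are in the notches, and the bottle and dish have not moved.

```bash
python3 -c "
from rig import *
print(finish_job())"
```

```text
the job is handed in; nothing more can be done
None
```

The job is handed in: the syringe went into the sharps box first, both handpieces lie in the steel tray's notches, both pink jaws stand in the white tray, and the bottle and dish are where they stood; no verdict was returned.

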